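# Wedge a stone cast up off its pinned base plate and hold it

## Robot

A 6-joint arm with a two-finger parallel gripper is mounted at the origin on the work surface. World frame = base frame: x ahead of the robot, y to its left, z up, the work surface at z = 0. Lengths are in m, angles in rad, forces in N, time in s.
With the tool pointing down it reaches from about 0.375 to 0.825 m from the base axis. Payload 5.5 kg.
Tool frame: the origin (TCP) lies on the mounting face of the last link; the fingertips stand 173 mm ahead of it and the grasp point (between the pads) lies 155 mm ahead of it; z points along the fingers, y is the line along which they close (so a half turn about z gives the same grasp; the last joint's range is limited). The gripper opens to 85 mm and grips with 20 to 120 N. Pads are 22 mm wide; open, the fingers measure 114 mm over their backs; the gripper's body (76 mm by 85 mm) begins 54 mm behind the grasp point. The pads swing forward as they close: fully open they stand 13 mm farther back than shut.
Start: joints at [1.345, 0.314, -0.047, 1.21, 0, 1.571], TCP at [0.134, 0.585, 0.405] pointing down, gripper open.
Joint ranges: [-2.67, 2.67], [-0.69, 1.73], [-1.03, 1.25], [-2.08, 2.16], [-1.42, 1.45], [-3.14, 3.14]. Speed limits (rad/s): [2.39, 2.39, 3.01, 3.14, 3.14, 3.14].

## Interface

Orientations are given as a rotation vector (axis times angle).
In Python, from station import robot, vision, ticket gives the robot as it stands.
- The arm moves only by the tool step_arm, never from a script. Its argument "steps" is one flat list of numbers, 5 for each row, row after row: the shift along the tool's x, y, z in m, then the turn about the tool's z in degrees, then the finger opening in m, from 0 to 0.0854. A call has 1 to 10 rows; each row is the pose to reach, as a shift and turn from the pose commanded when the call began, along the tool's axes at that moment; what a row does not reach only later rows make up. A row lasts 1/8 s, in which the tool goes at most 62.5 mm and 10.7 degrees, less where a joint would pass 70% of its speed; a pose out of reach is approached as far as the arm can. A call with a gripper value outside its range is refused whole. The fingers move at their own pace and stop on an object; the grip force is fixed at half the most. Time passes only in rows, so rows that repeat a pose let the fingers close. It gives the time, the measured TCP pose, the force, the opening and the grip force at its end, in the units of the state.
- robot.get_state(): the state, without advancing time (a new reading comes with each control period).
- vision.snapshot(name): name is "side" or "top"; returns a dict with "img" (384x512x3 uint8, red, green, blue), "fovy" (degrees; the focal length in pixels is half the picture's height over the tangent of half this angle, whatever the lens; pixels are square), "cx", "cy" (the principal point, pixels), "dist" ([k1, k2, p1, p2, k3] as OpenCV has them; the pictures are not rectified), "R" (3x3) and "t" (3): a world point X has camera coordinates R X + t. Camera axes: x right, y down, z forward; pixel columns grow to the right and rows downward; lengths in m; the calibration is good to about 2 mm. A picture is of the moment at which its call begins. There is no depth.
- ticket.finish_job(): hands the job in; it is judged then, once.
The state is a dict: "time_s": time; "joints": joint angles; "qd": joint speeds; "tau": joint torques, N m; "tool_pos": TCP position; "tcp_rot": TCP orientation; "wrist_force": force on the tool from outside, world axes, zero at the start; "torque": the same for the moment, N m; "gripper_width": finger opening in m; "finger_force": force on a finger pad.
Only numpy, scipy, OpenCV 4.12 (cv2) and the standard library are available. Lean on these libraries where they do the work, as an engineer would, in place of code of your own. Each camera call takes 0.05 s, during which the arm holds its last target. There are 200 camera calls.

## Task

The stone cast with the slot under its front teeth sits down tight on the base plate of its stand. Take the wooden wedge from the bench, slide it flat on the plate, thin end first, into that slot and push until the whole cast has just lifted off the plate, by about 2 to 3 mm, without levering and without touching the cast with the gripper. Finish while still gripping the wedge in place, so that the cast stays up on it, and leave the other things on the bench where they are.

Things in the scene. Friction and masses are not known exactly. Their poses are not given: they have to be found in the camera images.
- plinth: Stand screwed to the bench: grey steel foot 128 x 104 x 14 mm, on it a grey plastic base plate 106 (x) x 84 (y) mm, plate top 28 mm above the bench. Origin: on the bench under the middle of the cast. x: level, from the front (incisors, slot) to the rear, the way the wedge is pushed in; z up. Plate x = -59 to +47 mm, foot -68 to +60 mm.
- cast: Ochre stone cast of an upper dental arch on the plate: horseshoe 70 wide, 63 long, 34 mm high, open to the rear. Origin: centre of its underside, on the plate when seated; axes as the plinth's. Front face flat, at x = -31 mm; inner face at -14 mm. About 0.18 kg; a magnet pulls it down with 3 N more, its four guide pins (straight up, no tilt) rub with 1 N: it sinks back if the wedge is drawn out.
- slot (a point): Middle of the slot's mouth, on the plate's top, at the seated cast's front face: x = -31, y = 0, z = 28 mm in the plinth's frame, with its axes (x into the slot). A flush steel strip in the plate leads in. The slot, under the front teeth between cast and plate, is 29 wide, 5 mm high and goes right through the 17 mm thick front into the open middle.
- cast_lift (a joint): Height (m) of the cast above its seat on the plate: 0 when seated, 0.0025 with a gap of 2.5 mm under it; top of travel 0.012.
- wedge: Beech wedge, flat underside, 20 wide, 96 mm long, lying flat on the bench left or right of the stand. Origin: underside, below the middle of its grip block (x = -18 to +18 mm, 32 mm high). The ramp runs to +x: 12 mm thick at x = 18, falling evenly to 2 mm at the toe, x = 78 mm (1 in 6). Flat on the plate it meets the slot's roof with the toe 18 mm inside, then lifts 1 mm per 6 mm. 0.025-0.05 kg.
- toe (a point): Middle of the lower edge of the wedge's thin end: x = +78, y = 0, z = 0 mm in the wedge's frame.
- lower_cast: Bystander: off-white stone cast of a lower arch, no slot, 70 x 63 x 34 mm, loose on the bench on the side of the stand where the wedge is not. Origin: centre of its underside.
- pot_a: Bystander: small clear pot of porcelain powder with white lid, 39 mm across, 36 mm high. Origin: centre of its underside.
- pot_b: Bystander: another such pot, close to the right-hand side of the stand. Origin: centre of its underside.
- bottle: Bystander: white plastic bottle, 42 mm across, 105 mm high. Origin: centre of its underside.
- cup: Bystander: thin white plastic cup, 68 mm across, 85 mm high, open at the top. Origin: centre of its underside.
- knife: Bystander: plaster knife, wooden handle and steel blade, 180 x 20 x 14 mm, lying on the bench. Origin: on the bench, 10 mm inside the blade end of its handle; blade to +x.
Mind the look-alikes: they are no part of the job. Leave any yellow look-alike of the plinth alone. Of the things that look like the wedge, the middle-sized one is meant.

How it is judged:
On the way:
1. the wedge's toe is in the slot, flat on the plate, while the cast is still down on the plate (x of toe in the frame of slot between 0.003 and 0.06 m and y of toe in the frame of slot between -0.012 and 0.012 m and z of toe in the frame of slot between -0.003 and 0.004 m and value of joint cast_lift below 0.0008 m).
At the end, for the whole second after the job is handed in: Cast 1.2 to 4.2 mm above the plate, resting on the wedge (over 1 N; toe over 15 mm into the slot, wedge flat within 0.12 rad, still), fingers still hold the wedge (over 3 N), the robot does not touch the cast, every bystander within 20 mm of its place (value of joint cast_lift between 0.0012 and 0.0042 m and contact force between wedge and cast above 1 N and contact force between the fingers and wedge above 3 N and contact force between each of the fingers, the arm and cast below 0.3 N and x of toe in the frame of slot above 0.015 m and angle between wedge's own z axis and vertical below 0.12 rad and linear speed of wedge below 0.02 m/s and distance of each of lower_cast, pot_a, pot_b, bottle, cup, knife from where it was at the start of the episode below 0.02 m); the arm keeps its last pose, push and grip.
It fails at once if the cast is lifted more than 6 mm off the plate (value of joint cast_lift above 0.006 m).
It fails at once if the robot presses on the cast (over 1.5 N) (contact force between any of the fingers, the arm and cast above 1.5 N).
It fails at once if the wedge is used as a lever: tipped more than 0.2 rad while bearing on the cast (angle between wedge's own z axis and vertical above 0.2 rad and contact force between wedge and cast above 1 N).
It fails at once if a bystander is shifted by more than 30 mm (distance of any of lower_cast, pot_a, pot_b, bottle, cup, knife from where it was at the start of the episode above 0.03 m).
It also fails if it takes over 38 s, if anything falls off the work surface, if the arm or the gripper's body presses on something with over 40 N, if the wrist force passes 120 N, or if a joint passes its speed limit or range.

## Working session

There is one attempt and no reset: what is moved stays moved. The work goes in short steps, Python scripts to look and compute and a tool call to move; the robot and the scene stay as the last step left them, time stands still between calls to the robot, and variables do not carry over. Pictures are saved under pics/ and viewed, at most 10 in all, crops included, and the job is handed in when it is done.

Besides the shell and the picture viewer there is one more tool, called after ">>>" by a JSON object that holds its "method" and its "body", one argument or row to a line. step_arm: Moves the arm, as the interface text tells. Its arguments: {"type":"object","properties":{"steps":{"type":"array","items":{"type":"number"}}},"required":["steps"]}

```bash
mkdir -p pics
cat > h.py <<'E'
import numpy as np, cv2
from station import robot, vision, ticket
def snap(n,f):
    s=vision.snapshot(n); cv2.imwrite('pics/'+f,s['img'][:,:,::-1]); np.save('pics/'+n+'.npy',s,allow_pickle=True); return s
def load(n): return np.load('pics/'+n+'.npy',allow_pickle=True).item()
def K(s):
    h=s['img'].shape[0]; f=h/2/np.tan(np.radians(s['fovy'])/2)
    return np.array([[f,0,s['cx']],[0,f,s['cy']],[0,0,1.]])
def ray(s,uv):
    p=cv2.undistortPoints(np.array(uv,float).reshape(-1,1,2),K(s),np.array(s['dist'],float))[:,0]
    d=np.c_[p,np.ones(len(p))]@np.array(s['R']); o=-np.array(s['R']).T@np.array(s['t']); return o,d
def plane(s,uv,z):
    o,d=ray(s,uv); return o+d*((z-o[2])/d[:,2])[:,None]
def proj(s,X):
    return cv2.projectPoints(np.array(X,float).reshape(-1,1,3),cv2.Rodrigues(np.array(s['R'],float))[0],np.array(s['t'],float),K(s),np.array(s['dist'],float))[0][:,0]
E
python3 - <<'E'
from h import *
a=snap('top','t0.png');b=snap('side','s0.png')
for s in(a,b): print(s['fovy'],s['cx'],s['cy'],s['dist'],-np.array(s['R']).T@s['t'])
print(robot.get_state())
cv2.imwrite('pics/both0.png',cv2.resize(a['img'],(800,600))[:,:,::-1])
E
```

```text
50.6155178542788 248.781221794361 186.39451333197877 [-0.09483811  0.          0.          0.          0.        ] [0.33069638 0.01588895 1.11008691]
43.560372849481794 259.88237210207643 183.89994751965838 [-0.09731467  0.          0.          0.          0.        ] [-0.08186898 -0.89679426  0.84380784]
{'time_s': 0.1, 'joints': array([ 1.34496145e+00,  3.14178957e-01, -4.79716222e-02,  1.21020904e+00,
        5.81659489e-06,  1.57078067e+00]), 'qd': array([ 1.32711463e-03,  1.21467873e-03,  2.64305211e-03,  3.71540880e-04,
       -1.19536438e-04,  2.50555753e-05]), 'tau': array([ 1.12760922e-04, -5.40767097e+01,  3.40540624e+01,  1.12157015e-02,
        4.84059615e-05,  1.32629161e-06]), 'tool_pos': array([0.13429493, 0.58451989, 0.40390967]), 'tcp_rot': array([-3.53942199e-01, -3.12140677e+00,  2.43879515e-03]), 'wrist_force': array([-1.03071234e+00, -1.69094703e-01,  1.52636338e-04]), 'torque': array([-0.0345778 ,  0.02288891, -0.0462211 ]), 'finger_force': 0.0, 'gripper_width': 0.0854511451101255}
```

View pics/both0.png

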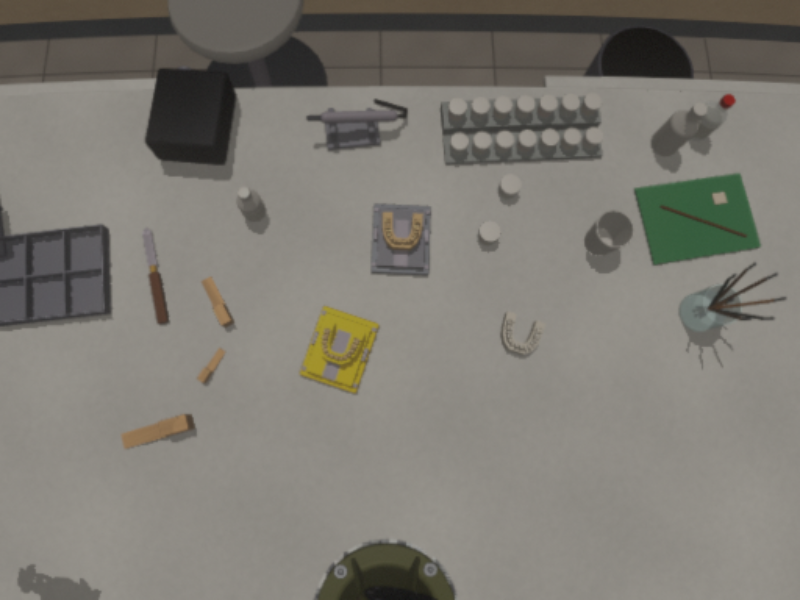

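View pics/s0.png

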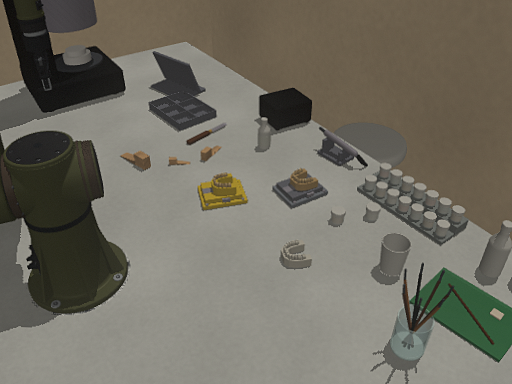

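Top view (800×600 pixels): the wedge candidates are (217,302), about 90 mm long, (211,365), about 62 mm, and (158,431), about 120 mm. The one at (217,302) fits because it is middle-sized. The grey plinth is at (402,238) with its slot side facing the robot, and the yellow one at (340,348) is the decoy. Next I'll measure and confirm in a crop.

Run:
```python
from h import *
s=load('top'); im=s['img']
c1=cv2.resize(im[165:290,70:180],None,fx=4,fy=4,interpolation=cv2.INTER_CUBIC)
c2=cv2.resize(im[120:185,225:290],None,fx=6,fy=6,interpolation=cv2.INTER_CUBIC)
H=max(len(c1),len(c2)); pad=lambda c:cv2.copyMakeBorder(c,0,H-len(c),0,0,cv2.BORDER_CONSTANT)
cv2.imwrite('pics/c0.png',np.hstack([pad(c1),pad(c2)[:,:360]])[:,:,::-1])
hsv=cv2.cvtColor(im,cv2.COLOR_RGB2HSV)
m=cv2.inRange(hsv,(5,70,60),(22,255,255))
n,l,st,ce=cv2.connectedComponentsWithStats(m)
for i in range(1,n):
    if st[i,4]>40:
        pts=np.argwhere(l==i)[:,::-1].astype(np.float32); r=cv2.minAreaRect(pts)
        b=cv2.boxPoints(r); print(np.round(ce[i],1),st[i,4],np.round(r[1],1)); print(np.round(plane(s,b,0.01)[:,:2],4).tolist())
```

```text
[49.4  5.9] 1335 [107.  14.]
[[1.1082, 0.7645], [1.1607, 0.7731], [1.1403, 0.4188], [1.0897, 0.4148]]
[373.5   4.9] 3210 [ 15. 317.]
[[1.133, 0.1465], [1.1657, -0.899], [1.107, -0.8862], [1.0793, 0.1454]]
[448.9 140.8] 63 [56.   1.1]
[[0.698, -0.5251], [0.7013, -0.5266], [0.6452, -0.6852], [0.6419, -0.6835]]
[256.7 148.6] 332 [23. 24.]
[[0.6886, -0.0049], [0.688, -0.073], [0.6206, -0.0712], [0.6214, -0.0039]]
[100.7 188.6] 216 [36.9  6.3]
[[0.594, 0.4193], [0.5973, 0.402], [0.495, 0.3764], [0.4918, 0.3934]]
[138.7 193.3] 243 [32.7  7.9]
[[0.5659, 0.3216], [0.5752, 0.3019], [0.4916, 0.2607], [0.4826, 0.2802]]
[470.1 194.5] 65 [ 4.7 40.3]
[[0.5158, -0.5979], [0.5302, -0.7246], [0.5165, -0.7248], [0.5024, -0.5983]]
[216.1 221.9] 110 [23.1 16. ]
[[0.4369, 0.1134], [0.4784, 0.1003], [0.4586, 0.0405], [0.4173, 0.0539]]
[134.9 233.9] 131 [ 5.8 24. ]
[[0.3959, 0.3218], [0.4475, 0.2841], [0.4379, 0.2711], [0.3864, 0.3089]]
[100.4 275.4] 465 [10.5 46.4]
[[0.3021, 0.4525], [0.3372, 0.3327], [0.3105, 0.3237], [0.2756, 0.443]]
```

View pics/c0.png

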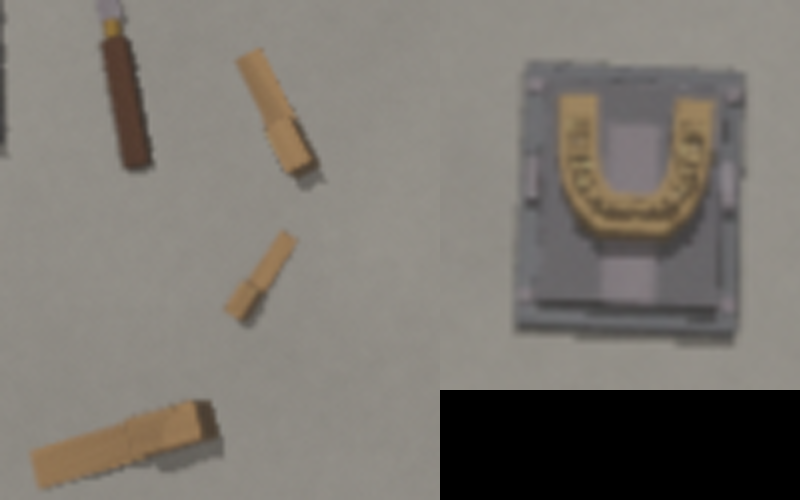

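Crop confirms it: the middle wedge has its toe at crop (249,53) and block top centre at (289,145), between a clearly smaller and a clearly larger one. The grey plinth is on the right, with its strip leading into the slot from the robot's side.

Run:
```python
from h import *
s=load('top'); b=load('side')
A=lambda p:np.array(p,float)/4+[70-.375,165-.375]
B=lambda p:(np.array(p,float)-[440,0])/6+[225-.42,120-.42]
toe=plane(s,A([[249,53]]),.002)[0]; blk=plane(s,A([[289,145]]),.032)[0]
print('toe',toe,'blk',blk,np.linalg.norm((toe-blk)[:2]),np.degrees(np.arctan2(*(toe-blk)[1::-1])))
print('strip',plane(s,B([[628.5,301],[634,123]]),.028))
print('foot rear z14',plane(s,B([[527,62],[745,72]]),.014),'front z0',plane(s,B([[515,331],[733,344]]),0))
print('casttop',plane(s,B([[560,95],[716,98],[610,235],[665,237]]),.062))
print('plate front',plane(s,B([[537,301],[717,308]]),.028))
# side view ochre & wedge blobs
hsv=cv2.cvtColor(b['img'],cv2.COLOR_RGB2HSV); m=cv2.inRange(hsv,(5,70,60),(22,255,255))
n,l,st,ce=cv2.connectedComponentsWithStats(m)
for i in range(1,n):
    if st[i,4]>40 and ce[i][1]>100: print(np.round(ce[i],1),st[i])
print('proj toe,blk in side',proj(b,[toe,blk]))
c=np.hstack([cv2.resize(b['img'][140:170,190:230],None,fx=10,fy=10,interpolation=2),cv2.resize(b['img'][165:210,268:328],None,fx=6.667,fy=6.667,interpolation=2)])
cv2.imwrite('pics/c1.png',c[:,:,::-1])
```

```text
toe [0.57302731 0.31303537 0.002     ] blk [0.5028502  0.27549768 0.032     ] 0.07958583753688725 28.142301231906288
strip [[ 0.58588633 -0.03325974  0.028     ]
 [ 0.67061199 -0.03755007  0.028     ]]
foot rear z14 [[ 0.70554415  0.01163219  0.014     ]
 [ 0.69971863 -0.09126603  0.014     ]] front z0 [[ 0.57872376  0.01875149  0.        ]
 [ 0.57132006 -0.08297237  0.        ]]
casttop [[ 0.67339746 -0.00283804  0.062     ]
 [ 0.67136701 -0.07309381  0.062     ]
 [ 0.6080867  -0.02410282  0.062     ]
 [ 0.60691232 -0.04855542  0.062     ]]
plate front [[ 0.58636284  0.00849295  0.028     ]
 [ 0.58215421 -0.07363917  0.028     ]]
[199.2 135.5] [187 129  25  14  81]
[208.4 152.2] [201 146  20  15 169]
[138.3 159. ] [121 151  30  19 317]
[176.3 161.1] [169 157  21   8  99]
[  2.8 166.7] [  1 159   7  15  42]
[302.5 180.4] [290 168  28  23 417]
[221.4 180.5] [213 173  19  15 148]
[406.8 297.5] [404 280   7  39  82]
[472.5 315.1] [453 289  41  55  73]
[425.4 319.4] [414 307  26  25  78]
proj toe,blk in side [[218.75118749 145.14407569]
 [205.14043211 148.73687456]]
```

View pics/c1.png

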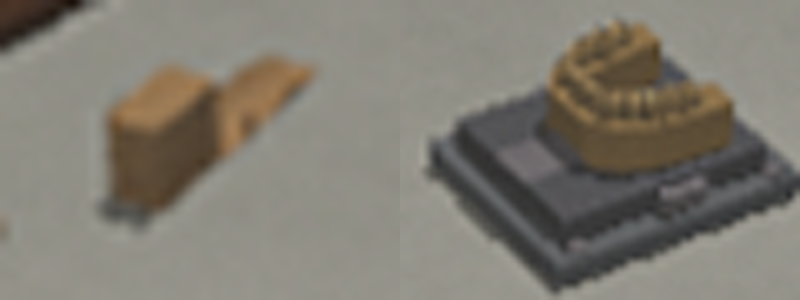

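Side crop: the block top centre is at px ≈(206,149.7), against a prediction of (205.1,148.7), so the two views agree. The plinth yaw is about -3°, its origin about (0.643,-0.036) and the slot mouth about (0.612,-0.0345). The wedge block is at (0.503,0.2755) with yaw about 28°. Moving above the wedge now.

>>> {"method": "step_arm", "body": {
  "steps": [-0.429,-0.2185,0.1,-41,0.05,-0.429,-0.2185,0.1,-41,0.05,-0.429,-0.2185,0.1,-41,0.05,-0.429,-0.2185,0.1,-41,0.05,-0.429,-0.2185,0.1,-41,0.05,-0.429,-0.2185,0.1,-41,0.05,-0.429,-0.2185,0.1,-41,0.05,-0.429,-0.2185,0.1,-41,0.05,-0.429,-0.2185,0.1,-41,0.05,-0.429,-0.2185,0.1,-41,0.05]
}}

```text
time_s: 1.35
tool_pos: [0.5034, 0.2755, 0.3042]
tcp_rot: [0.76, -3.047, -0.0]
wrist_force: [-0.4, 0.2, -0.5]
gripper_width: 0.0498
finger_force: 0.0
```

>>> {"method": "step_arm", "body": {
  "steps": [0,0,0.06,0,0.05,0,0,0.1,0,0.05,0,0,0.127,0,0.05,0,0,0.127,0,0.05,0,0,0.127,0,0.01,0,0,0.127,0,0.01,0,0,0.127,0,0.01,0,0,0.127,0,0.01,0,0,0.127,0,0.01]
}}

```text
time_s: 2.48
tool_pos: [0.5043, 0.2765, 0.1797]
tcp_rot: [-0.761, 3.045, 0.003]
wrist_force: [-1.3, 0.5, 6.3]
gripper_width: 0.0191
finger_force: 59.7
```

Run:
```python
from h import *
print(robot.get_state()); a=snap('top','t1.png');b=snap('side','s1.png')
c=np.hstack([cv2.resize(a['img'][160:220,100:160],(400,400),interpolation=2),cv2.resize(b['img'][120:170,180:230],(400,400),interpolation=2)])
cv2.imwrite('pics/c2.png',c[:,:,::-1])
```

```text
{'time_s': 2.475, 'joints': array([ 0.50121735,  0.45149156, -0.40314473,  0.71277546,  0.0008941 ,
        0.01123601]), 'qd': array([-0.00081624, -0.00038908,  0.00020949,  0.00042806, -0.00128144,
        0.00158135]), 'tau': array([-8.28005075e-01, -5.11870408e+01,  2.49976319e+01, -4.12045587e-01,
       -4.36413512e-01,  3.55230155e-02]), 'tool_pos': array([0.50434951, 0.2764857 , 0.1797053 ]), 'tcp_rot': array([-7.61247586e-01,  3.04482521e+00,  2.70334234e-03]), 'wrist_force': array([-1.33954242,  0.47387453,  6.3224581 ]), 'torque': array([ 0.18113376,  0.29080887, -0.00417925]), 'finger_force': 59.697566628456116, 'gripper_width': 0.01907162091991582}
```

View pics/c2.png

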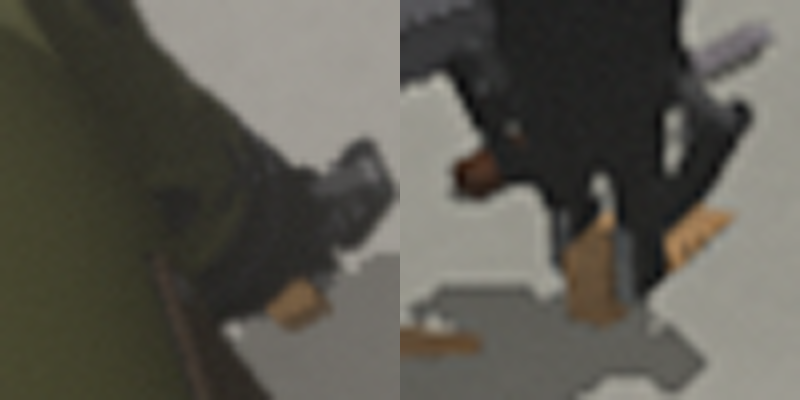

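Side crop: the pads hold the block at crop (595,270) and the toe is visible at (700,235). Grip is 59.7 N and opening 19 mm. Lifting and carrying it to the front of the slot, rotated.

>>> {"method": "step_arm", "body": {
  "steps": [0,0,-0.03,0,0.01,0,0,-0.078,0,0.01,0.03,-0.053,-0.078,6,0.01,0.06,-0.107,-0.078,13,0.01,0.088,-0.16,-0.078,20,0.01,0.117,-0.214,-0.078,26,0.01,0.146,-0.267,-0.078,31,0.01,0.146,-0.267,-0.078,31,0.01,0.146,-0.267,-0.078,31,0.01]
}}

```text
time_s: 3.7
tool_pos: [0.5004, -0.0285, 0.2562]
tcp_rot: [0.081, 3.14, 0.001]
wrist_force: [0.3, 1.0, -0.3]
gripper_width: 0.0188
finger_force: 58.9
```

Run:
```python
from h import *
print(robot.get_state()['tcp_rot']); a=snap('top','t2.png');b=snap('side','s2.png')
c=np.hstack([cv2.resize(a['img'][130:200,220:290],(400,400),interpolation=2),cv2.resize(b['img'][150:220,230:300],(400,400),interpolation=2)])
cv2.imwrite('pics/c3.png',c[:,:,::-1])
```

```text
[8.11217053e-02 3.13969269e+00 9.38491504e-04]
```

View pics/c3.png

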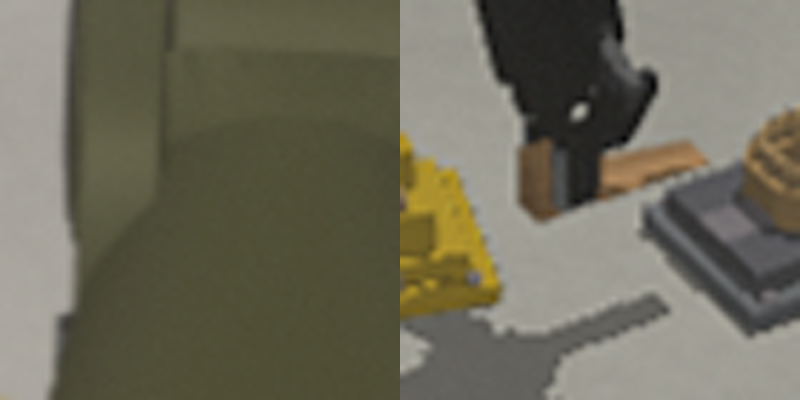

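Side crop: the wedge hangs level with its near toe corner at crop (707,160), the block's near rear bottom corner at (540,222), and the strip ahead. The top view is hidden by the arm, so I'll compare predictions in the side view.

Run:
```python
from h import *
b=load('side'); s0=cv2.imread('pics/s0.png')
C=lambda p:(np.array(p,float)-[400,0])*70/400+[230,150]-.41
D=lambda p:(np.array(p,float)-[400,0])/6.667+[268,165]-.42
tcp=np.array([.5004,-.0285]); ex=np.array([.9987,-.0517]); ey=np.array([.0517,.9987])
W=lambda x,y,z:np.r_[tcp+ex*x+ey*y,.0765+z]
P=proj(b,[W(.078,-.01,0),W(.078,.01,.002),W(-.018,-.01,0),W(-.018,.01,0),W(-.018,-.01,.032)])
print('pred',(P+.41-[230,150])*400/70+[400,0])
m=plane(b,C([[707,160],[540,222],[518,208]]),.0765)[:,:2]
print('meas toeR, rearR, rearL in wedge frame',(m-tcp)@np.c_[ex,ey])
o=np.array([.643,-.0362])
q=plane(b,D([[495,148],[535,180],[565,172]]),.028)[:,:2]; print('strip L front,R front,R at cast (plinth frame)',(q-o)@np.c_[ex,ey])
# predicted plinth points in c1 crop: plate corners, cast front bottom
Q=[[-.059,.042,.028],[-.059,-.042,.028],[.047,-.042,.028],[-.068,.052,.014],[-.068,-.052,0],[.06,-.052,.014]]
X=[np.r_[o+ex*x+ey*y,z] for x,y,z in Q]
print('plinth pred in c1',(proj(b,X)+.42-[268,165])*6.667+[400,0])
```

```text
pred [[710.59537612 160.34192755]
 [688.00789012 136.57443423]
 [539.07671145 222.06174134]
 [517.50180988 200.37071937]
 [538.5809076  166.33879418]]
meas toeR, rearR, rearL in wedge frame [[ 0.07667938 -0.00886693]
 [-0.01760779 -0.01018246]
 [-0.02085473  0.00464269]]
strip L front,R front,R at cast (plinth frame) [[-0.05590551  0.012076  ]
 [-0.05391162 -0.01563755]
 [-0.03990292 -0.01755579]]
plinth pred in c1 [[451.13403859 115.04336934]
 [560.17394976 216.56978122]
 [763.98529963 138.29115014]
 [420.8453243  135.72429358]
 [553.16428234 288.95689218]
 [799.51083315 166.86727276]]
```

>>> {"method": "step_arm", "body": {
  "steps": [-0.027,-0.0015,0.02,0,0.01,-0.027,-0.0015,0.0465,0,0.01,-0.027,-0.0015,0.0465,0,0.01,-0.027,-0.0015,0.0465,0,0.01]
}}

```text
time_s: 4.3
tool_pos: [0.527, -0.0304, 0.2096]
tcp_rot: [-0.078, -3.14, -0.0]
wrist_force: [0.0, -0.0, -0.3]
gripper_width: 0.0188
finger_force: 59.0
```

Run:
```python
from h import *
b=snap('side','s3.png')
cv2.imwrite('pics/c4.png',cv2.resize(b['img'][150:210,245:325],(800,600),interpolation=2)[:,:,::-1])
s=robot.get_state(); print(s['tcp_rot'],s['tool_pos'],s['wrist_force'])
```

```text
[-7.83291753e-02 -3.14054087e+00 -6.84595490e-05] [ 0.52706993 -0.03065113  0.20990027] [ 0.52517542  0.66342184 -0.07964322]
```

View pics/c4.png

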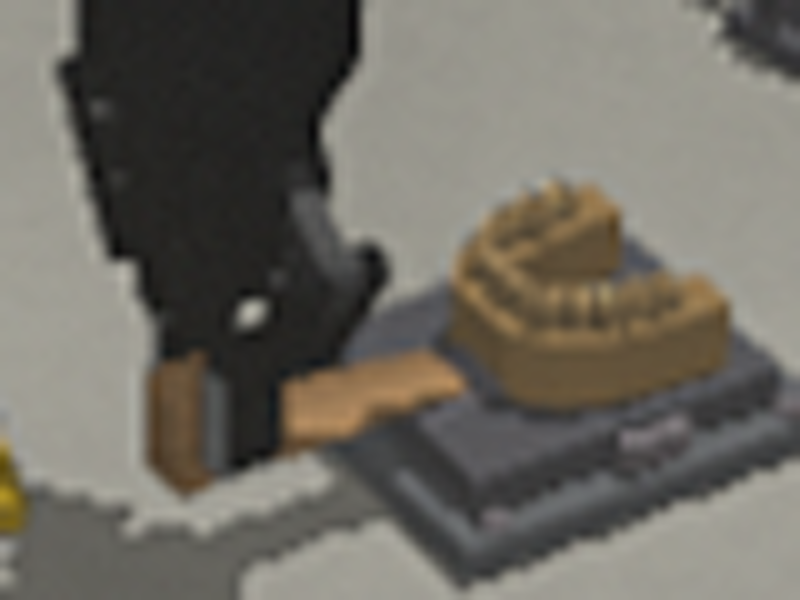

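Side crop: the toe edge runs (437,352)–(467,387), just short of the cast front (455–505, 340–400), and the wedge covers the strip. One finer lateral check of the strip against the wedge using colour masks.

Run:
```python
from h import *
a=cv2.imread('pics/t0.png');b0=cv2.imread('pics/s0.png');b3=cv2.imread('pics/s3.png');b=load('side');t=load('top')
o=np.array([.643,-.0362]); ex=np.array([.9987,-.0517]); ey=np.array([.0517,.9987]); M=np.c_[ex,ey]
def sub(im,s,x,ys,z):  # sample brightness across the plinth at x
    X=[np.r_[o+ex*x+ey*y,z] for y in ys]; p=proj(s,X).astype(np.float32)
    return cv2.remap(im,p[:,0].reshape(1,-1),p[:,1].reshape(1,-1),1)[0].astype(float)
ys=np.arange(-.034,.0341,.001)
def edges(v,x,n):
    g=cv2.GaussianBlur(v.reshape(1,-1),(5,1),1)[0]; th=(np.percentile(g,20)+g.max())/2; i=np.where(g>th)[0]
    print(n,x,'edges',ys[i[0]].round(4),ys[i[-1]].round(4),'mid',((ys[i[0]]+ys[i[-1]])/2).round(4))
for x in(-.05,-.045,-.04):
    edges(sub(a,t,x,ys,.028).mean(1),x,'strip top'); edges(sub(b0,b,x,ys,.028).mean(1),x,'strip side')
# wedge on its ramp, 8/14/20 mm behind toe (plinth x of toe ~ -.116+.078)
for k in(.008,.014,.02):
    x=-.116+.078-k; v=sub(b3,b,x,ys,.030+.002+k/6); edges(v[:,2]-v[:,0],x,'wedge side')
xs=np.arange(-.06,-.005,.001)
X=[np.r_[o+ex*x,.034] for x in xs]; p=proj(b,X).astype(np.float32); v=cv2.remap(b3,p[:,0].reshape(1,-1),p[:,1].reshape(1,-1),1)[0].astype(int)
print((v[:,2]-v[:,0]).tolist())
```

```text
strip top -0.05 edges -0.011 0.012 mid 0.0005
strip side -0.05 edges -0.015 0.009 mid -0.003
strip top -0.045 edges -0.011 0.012 mid 0.0005
strip side -0.045 edges -0.014 0.008 mid -0.003
strip top -0.04 edges -0.011 0.012 mid 0.0005
strip side -0.04 edges -0.013 0.009 mid -0.002
wedge side -0.046000000000000006 edges -0.015 0.007 mid -0.004
wedge side -0.052000000000000005 edges -0.014 0.007 mid -0.0035
wedge side -0.05800000000000001 edges -0.015 0.008 mid -0.0035
[70, 70, 70, 71, 70, 70, 69, 69, 70, 70, 70, 71, 71, 72, 72, 71, 67, 61, 53, 42, 32, 20, 11, 2, -3, -2, 2, 5, 11, 17, 23, 28, 32, 34, 36, 35, 35, 35, 36, 38, 40, 42, 45, 49, 53, 54, 53, 51, 48, 45, 41, 37, 34, 34, 35]
```

Wedge and strip agree within about 1 mm in the same camera, so I'll lower to the plate and enter the slot.

>>> {"method": "step_arm", "body": {
  "steps": [0,0,0.0015,0,0.01,0,0,0.0015,0,0.01,-0.006,0,0.0015,0,0.01,-0.012,0,0.0015,0,0.01,-0.018,0,0.0015,0,0.01,-0.018,0,0.0015,0,0.01,-0.018,0,0.0015,0,0.01]
}}

```text
time_s: 5.22
tool_pos: [0.545, -0.0324, 0.2075]
tcp_rot: [-0.081, -3.14, -0.0]
wrist_force: [-0.0, -0.2, -0.2]
gripper_width: 0.0189
finger_force: 59.0
```

>>> {"method": "step_arm", "body": {
  "steps": [0,0,0.001,0,0.01,0,0,0.001,0,0.01,-0.003,0,0.001,0,0.01,-0.003,0,0.001,0,0.01]
}}

```text
time_s: 5.72
tool_pos: [0.5474, -0.0325, 0.2069]
tcp_rot: [-0.081, -3.139, -0.0]
wrist_force: [-5.2, 0.5, 6.8]
gripper_width: 0.0189
finger_force: 60.1
```

Run:
```python
from h import *
b=snap('side','s4.png')
cv2.imwrite('pics/c5.png',cv2.resize(b['img'][150:210,245:325],(800,600),interpolation=2)[:,:,::-1])
```

```text
(no output)
```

View pics/c5.png

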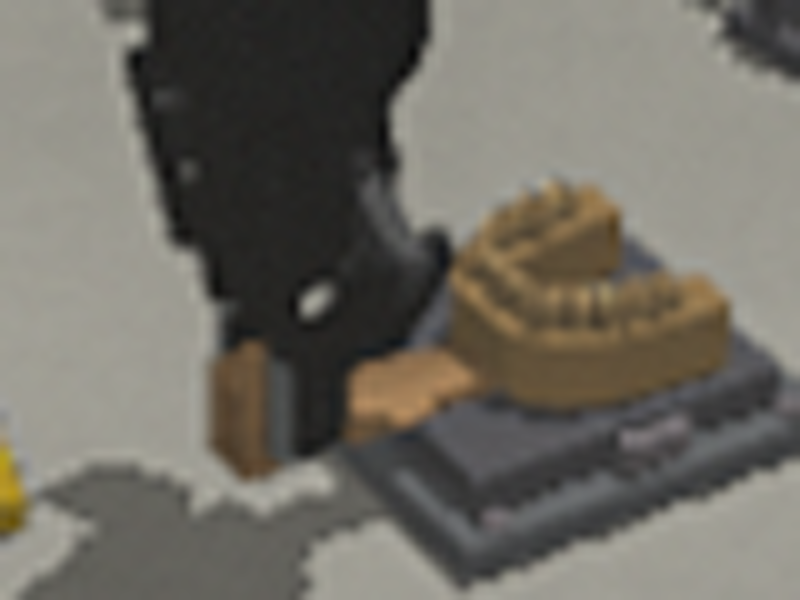

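Side crop: the toe has gone under the front teeth (the visible ramp ends at ≈(480,370), with about 12–15 mm hidden) and the cast looks unmoved. The 6.8 N is plate contact, so I'll ease the down-press and check the residual force.

>>> {"method": "step_arm", "body": {
  "steps": [0,0,-0.001,0,0.01,0,0,-0.001,0,0.01,-0.002,0,-0.001,0,0.01,-0.002,0,-0.001,0,0.01]
}}

```text
time_s: 6.28
tool_pos: [0.5503, -0.0326, 0.2075]
tcp_rot: [-0.08, -3.14, -0.0]
wrist_force: [0.7, 0.8, -1.5]
gripper_width: 0.0192
finger_force: 58.9
```

>>> {"method": "step_arm", "body": {
  "steps": [-0.002,0,0,0,0.01,-0.002,0,0,0,0.01]
}}

```text
time_s: 6.52
tool_pos: [0.552, -0.0327, 0.2074]
tcp_rot: [-0.08, -3.14, -0.0]
wrist_force: [0.0, 0.6, -1.6]
gripper_width: 0.0193
finger_force: 58.8
```

>>> {"method": "step_arm", "body": {
  "steps": [-0.002,0,0,0,0.01,-0.002,0,0,0,0.01]
}}

```text
time_s: 6.78
tool_pos: [0.5537, -0.0328, 0.2073]
tcp_rot: [-0.081, -3.139, -0.0]
wrist_force: [-2.9, -0.1, -2.6]
gripper_width: 0.0186
finger_force: 58.7
```

>>> {"method": "step_arm", "body": {
  "steps": [-0.002,0,0,0,0.01,-0.002,0,0,0,0.01]
}}

```text
time_s: 7.02
tool_pos: [0.5547, -0.0328, 0.2074]
tcp_rot: [-0.081, -3.137, -0.0]
wrist_force: [-7.3, 0.7, 3.6]
gripper_width: 0.0191
finger_force: 59.4
```

Roof contact starts at TCP x≈0.5532, where the slot estimate of 0.613 put it. I need about 15 mm more, so target x≈0.568.

>>> {"method": "step_arm", "body": {
  "steps": [-0.002,0,0,0,0.01,-0.004,0,0,0,0.01,-0.006,0,0,0,0.01,-0.006,0,0,0,0.01]
}}

```text
time_s: 7.52
tool_pos: [0.5572, -0.0329, 0.2074]
tcp_rot: [-0.08, -3.129, -0.0]
wrist_force: [-23.0, 1.3, 18.7]
gripper_width: 0.0189
finger_force: 61.8
```

The fingertips lag and the wedge pitches toe-down (0.012 rad), which presses the toe into the plate (18.7 N) and binds it. I'll raise the tool a little to unload it.

>>> {"method": "step_arm", "body": {
  "steps": [0,0,-0.001,0,0.01,0,0,-0.002,0,0.01,0,0,-0.002,0,0.01]
}}

```text
time_s: 7.9
tool_pos: [0.5599, -0.0331, 0.2081]
tcp_rot: [-0.08, -3.135, -0.0]
wrist_force: [-5.5, 0.1, -6.1]
gripper_width: 0.0193
finger_force: 58.7
```

>>> {"method": "step_arm", "body": {
  "steps": [-0.002,0,0,0,0.01,-0.004,0,0,0,0.01,-0.004,0,0,0,0.01]
}}

```text
time_s: 8.28
tool_pos: [0.564, -0.0333, 0.2079]
tcp_rot: [-0.08, -3.135, -0.0]
wrist_force: [-5.5, -0.2, -6.5]
gripper_width: 0.0187
finger_force: 58.7
```

>>> {"method": "step_arm", "body": {
  "steps": [-0.002,0,0,0,0.01,-0.0045,0,0,0,0.01,-0.0045,0,0,0,0.01,-0.0045,0,0,0,0.01]
}}

```text
time_s: 8.78
tool_pos: [0.5685, -0.0335, 0.208]
tcp_rot: [-0.08, -3.135, -0.0]
wrist_force: [-4.7, -0.2, -6.0]
gripper_width: 0.0193
finger_force: 58.7
```

Run:
```python
from h import *
b=snap('side','s5.png')
g=lambda f:cv2.cvtColor(cv2.imread(f),cv2.COLOR_BGR2GRAY).astype(np.float32)
A=g('pics/s4.png');B=g('pics/s5.png')
w=cv2.createHanningWindow((26,24),cv2.CV_32F)
print('cast shift px',cv2.phaseCorrelate(A[165:189,293:319],B[165:189,293:319],w))
for lift in(.002,.0025,.003): print(lift,proj(b,[[.66,-.06,.05+lift]])-proj(b,[[.66,-.06,.05]]))
# sub-pixel: least-squares flow
p,st,_=cv2.calcOpticalFlowPyrLK(A.astype(np.uint8),B.astype(np.uint8),np.float32([[[300,172]],[[305,170]],[[310,181]],[[304,186]],[[316,180]]]),None,winSize=(9,9),maxLevel=0)
print(p[:,0]-[[300,172],[305,170],[310,181],[304,186],[316,180]])
s=robot.get_state(); print(s['tool_pos'],s['tcp_rot'],s['wrist_force'])
cv2.imwrite('pics/c6.png',cv2.resize(b['img'][150:210,245:325],(800,600),interpolation=2)[:,:,::-1])
```

```text
cast shift px ((0.4208005170165823, -0.02623536385953429), 0.8472244481981537)
0.002 [[ 0.04387722 -0.57289932]]
0.0025 [[ 0.05485614 -0.71627835]]
0.003 [[ 0.0658389  -0.85971912]]
[[-8.69851685e+00 -1.02432251e+00]
 [-5.70678711e-03 -4.21066284e-01]
 [-2.22076416e-01 -4.79461670e-01]
 [ 2.81909180e+00 -1.20191956e+00]
 [-1.39282227e-01 -4.98886108e-01]]
[ 0.56852543 -0.03353183  0.20798725] [-8.04004509e-02 -3.13483307e+00 -2.23265647e-04] [-4.54831609  0.0435035  -6.29116006]
```

View pics/c6.png

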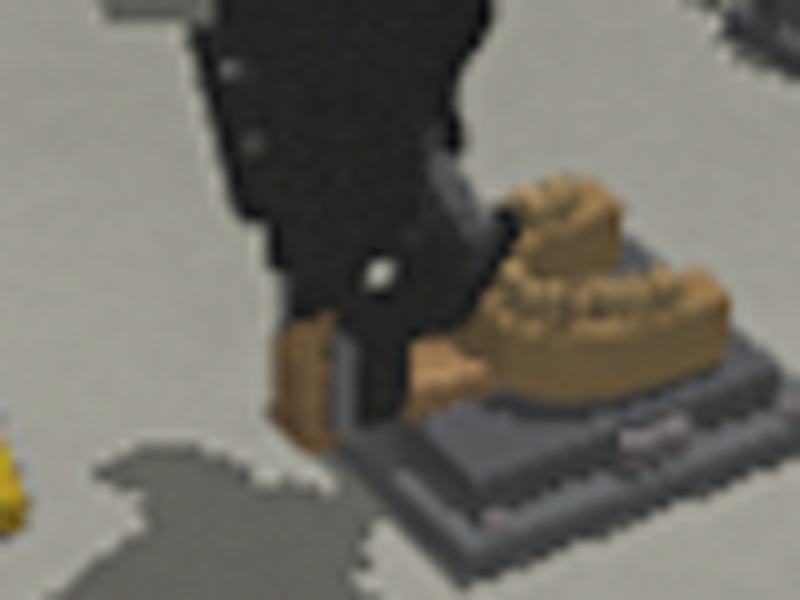

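Side crop: the cast is up slightly and the wedge is in the slot at (450,375). Well-tracked points moved about 0.45 px, roughly 1.7 mm; wedge geometry gives about 2.4 mm. I'll push 2 mm more to sit mid-window.

>>> {"method": "step_arm", "body": {
  "steps": [-0.0025,0,0,0,0.01,-0.0025,0,0,0,0.01,-0.0025,0,0,0,0.01,-0.0025,0,0,0,0.01]
}}

```text
time_s: 9.32
tool_pos: [0.571, -0.0336, 0.2079]
tcp_rot: [-0.08, -3.135, -0.0]
wrist_force: [-5.3, 0.4, -6.9]
gripper_width: 0.019
finger_force: 58.7
```

Run:
```python
from h import *
b=snap('side','s6.png'); A=cv2.imread('pics/s4.png',0);B=cv2.imread('pics/s6.png',0)
P=np.float32([[[305,170]],[[310,181]],[[316,180]],[[312,188]],[[306,190]]])
for w in(9,13):
    p,_,_=cv2.calcOpticalFlowPyrLK(A,B,P,None,winSize=(w,w),maxLevel=0); print((p-P)[:,0].round(2).tolist())
# cast edge heights: column-wise ochre top/bottom, subpixel
for f in('s0','s4','s5','s6'):
    im=cv2.imread(f'pics/{f}.png').astype(float); d=im[:,:,2]-im[:,:,0]; print(f,d[160:200,306:317].sum(),(d[185:197,302:316].clip(0).sum(0)).mean().round(1))
s=robot.get_state(); print(s['tool_pos'],s['tcp_rot'],s['wrist_force'],s['finger_force'])
```

```text
[[0.0, -0.5899999737739563], [0.05999999865889549, -0.6200000047683716], [-0.15000000596046448, -0.6200000047683716], [0.019999999552965164, -0.12999999523162842], [0.20000000298023224, -0.14000000059604645]]
[[-0.1599999964237213, -0.5699999928474426], [-0.27000001072883606, -0.6399999856948853], [-0.25999999046325684, -0.5], [-0.009999999776482582, -0.10000000149011612], [0.20000000298023224, -0.2199999988079071]]
s0 7133.0 176.1
s4 7584.0 188.1
s5 7648.0 164.9
s6 7624.0 160.6
[ 0.57104704 -0.03363636  0.20797532] [-8.03073960e-02 -3.13487714e+00 -2.23697931e-04] [-5.21915022 -0.28509018 -6.53655917] 58.712244629859924
```

The image now gives about 2.1 mm of lift and the geometry about 2.8 mm. Forces are steady and match the cast's load alone, so I'm handing in.

```bash
python3 -c "
from station import ticket
print(ticket.finish_job())"
```

```text
the job is handed in; nothing more can be done
None
```

The job is handed in: the gripper still holds the wedge flat in the slot, with the cast raised on it by an estimated 2.1 to 2.8 mm; the hand-in gave no verdict.

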